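# Fold the pocket magnifier and put it away

### The job

The blue pocket magnifier has been left on the dispensary counter with its lens swung out, and like that it will not fit its storage tray. Fold the lens fully back into the blue body while it is still on the counter, then lay the magnifier flat in the empty grey tray, the same way up and lengthwise between the walls (either way round), setting it down rather than dropping it, and let go.

Things in the scene. Friction and masses are not known exactly. Their poses are not given: they have to be found in the camera images.
- magnifier_center (a point): Centre of the blue magnifier's body, half-way up: a plastic block 104 mm long (x), 44 wide (y), 24 high (z up), 0.2 kg, loose on the counter. Two covers with an 8 mm slot between, open on the +y side, into which the lens folds; upright pivot pin at x = -42 mm, y = 0. Grip it across its width. A like green one, folded, lies in the other tray and stays there.
- lens_center (a point): Centre of the round lens in its dark frame, 43 mm across, 6 mm thick, 60 mm from the pivot pin on a dark arm 14 mm wide; tip 81.5 mm from the pivot. It swings level, half-way up the body (9 to 15 mm above the counter while the magnifier lies there). x points from the pivot to the lens, z up.
- lens (a joint): Angle of the lens about the pivot, rad: 0 = folded in, rim flush with the body's +y side; grows counter-clockwise seen from above, out over the +y side. Starts at 1.4 to 2.0 and stays where it is left. A sideways push under 1 N at the lens turns it (pivot friction 0.012 N m) while the body stays put by its weight.
- pocket (a point): Centre of the floor's top face in the empty grey tray, fixed to the counter, 4 mm above it. Pocket 124 mm long (x), 64 wide (y); walls 4 mm thick, 20 mm high above the floor; z up. Each long wall has a 60 mm gap in its middle for fingers. The other tray, alike, holds the green magnifier.
Things that resemble listed ones, but are neither listed nor needed, are in the scene too. Of the things shaped like the part that bears magnifier_center, the blue one is meant.

How it is judged:
By the outcome, as a careful person would: the job done as asked, in the order asked, and still so for the second after the job is handed in, with the robot touching nothing.
It also fails if it takes over 53 s, if anything falls off the work surface, if the arm or the gripper's body presses on something with over 40 N, if the wrist force passes 120 N, or if a joint passes its speed limit or range.

### The arm

A 7-joint arm with a two-finger parallel gripper is mounted at the origin on the work surface. World frame = base frame: x ahead of the robot, y to its left, z up, the work surface at z = 0. Lengths are in m, angles in rad, forces in N, time in s.
With the tool pointing down it reaches from about 0.425 to 0.925 m from the base axis. Payload 6.8 kg.
Tool frame: the origin (TCP) lies between the finger pads; the fingertips stand 22 mm ahead of it and the grasp point (between the pads) lies 3 mm ahead of it (bot.tip_reach is the distance from the TCP to the fingertips, in m); z points along the fingers, x is the direction in which the jaws open and shut, and the axes are right-handed (so a half turn about z gives the same grasp; the last joint's range is limited). The gripper opens to 85 mm and grips with 20 to 120 N. Pads are 22 mm wide; open, the fingers measure 114 mm over their backs; the gripper's body (76 mm by 85 mm) begins 54 mm behind the grasp point. The pads swing forward as they close: fully open they stand 13 mm farther back than shut.
Start: joints at [-1.254, 0.477, 0.022, 1.555, -0.011, 1.109, -0.083], TCP at [0.278, 0.615, 0.253] pointing down, gripper open.
Joint ranges: [-2.96, 2.96], [-0.34, 2.1], [-1.41, 1.46], [0.24, 2.44], [-1.37, 4.51], [0.17, 1.92], [-2.96, 2.96]. Speed limits (rad/s): [2.39, 2.39, 3.14, 3.14, 3.14, 3.14, 3.14].

### API

Orientations are given as a unit quaternion [w, x, y, z].
In Python, from station import bot gives the robot as it stands.
- The arm moves only by the tool step_arm, never from a script. Its argument "targets" is a list of rows, each a list of 5 numbers: the shift along the tool's x, y, z in mm, then the turn about the tool's z in degrees, then the closure, from 0 (fully open) to 1 (shut). In form: [[dx, dy, dz, spin, jaw], ...]. A call has 1 to 20 rows; each row is the pose to reach, as a shift and turn from the pose commanded when the call began, along the tool's axes at that moment; what a row does not reach only later rows make up. A row lasts 1/12 s, in which the tool goes at most 41.7 mm and 7.16 degrees, less where a joint would pass 70% of its speed; a pose out of reach is approached as far as the arm can. A call with a gripper value outside its range is refused whole. The fingers move at their own pace and stop on an object; "newtons" is the grip in N (left out, the last holds). Time passes only in rows, so rows that repeat a pose let the fingers close. It gives the time, the measured TCP pose, the force and the opening at its end, in the units of the state.
- bot.get_obs(): the state, without advancing time (a new reading comes with each control period).
- bot.read_camera(name): name is "side" or "top"; returns a dict with "frame" (400x640x3 uint8, red, green, blue), "z_map" (400x640 float32, m along the optical axis (not along the pixel's ray), 0 where there is no reading), "fov_y" (degrees; the focal length in pixels is half the picture's height over the tangent of half this angle, whatever the lens; pixels are square), "cx", "cy" (the principal point, pixels), "distortion" ([k1, k2, p1, p2, k3] as OpenCV has them; the pictures are not rectified), "R" (3x3) and "t" (3): a world point X has camera coordinates R X + t. Camera axes: x right, y down, z forward; pixel columns grow to the right and rows downward; lengths in m; the calibration is good to about 2 mm. A picture is of the moment at which its call begins.
- bot.hand_in(): hands the job in, once; it reports no verdict.
The state is a dict: "t": time; "q": joint angles; "joint_vel": joint speeds; "joint_torque": joint torques, N m; "eef_pos": TCP position; "tool_rot": TCP orientation; "contact_force": force on the tool from outside, world axes, zero at the start; "torque": the same for the moment, N m; "gripper_width": opening from 0.0 (shut) to 1.0 (fully open).
Only numpy, scipy, OpenCV 4.12 (cv2) and the standard library are available. Lean on these libraries where they do the work, as an engineer would, in place of code of your own. Each camera call takes 0.05 s, during which the arm holds its last target.

## Working session

There is one attempt and no reset: what is moved stays moved. The work goes in short steps, Python scripts to look and compute and a tool call to move; the robot and the scene stay as the last step left them, time stands still between calls to the robot, and variables do not carry over. Pictures are saved under pics/ and viewed, and the job is handed in when it is done.

Besides the shell and the picture viewer there is one more tool, called as name(argument=value, ...), one argument or row to a line, values as JSON. step_arm: Moves the arm, as the interface text tells. Its arguments: {"type":"object","properties":{"targets":{"type":"array"},"newtons":{"type":"number"}},"required":["targets"]}

```bash
mkdir -p pics
cat > h.py <<'E'
import numpy as np, cv2
from station import bot
def cam(n):
    c=bot.read_camera(n); h,w=c["frame"].shape[:2]
    f=h/2/np.tan(np.radians(c["fov_y"])/2)
    c["K"]=np.array([[f,0,c["cx"]],[0,f,c["cy"]],[0,0,1]]); c["D"]=np.array(c["distortion"],float)
    c["R"]=np.array(c["R"]);c["t"]=np.array(c["t"]);return c
def onplane(c,uv,z):
    uv=np.asarray(uv,float).reshape(-1,1,2)
    n=cv2.undistortPoints(uv,c["K"],c["D"]).reshape(-1,2)
    d=np.c_[n,np.ones(len(n))]@c["R"]; o=-c["R"].T@c["t"]
    return o+d*((z-o[2])/d[:,2])[:,None]
def proj(c,X):
    return cv2.projectPoints(np.asarray(X,float).reshape(-1,1,3),cv2.Rodrigues(c["R"])[0],c["t"],c["K"],c["D"])[0].reshape(-1,2)
def save(n,im): cv2.imwrite("pics/"+n,im[...,::-1])
E
python3 - <<'E'
from h import *
for n in("top","side"):
    c=cam(n); save(n+"0.png",c["frame"]); print(n,c["fov_y"],c["D"],-c["R"].T@c["t"],c["R"].round(3).tolist())
o=bot.get_obs();print(o)
E
```

```text
top 52.052542423502494 [0.00700283 0.         0.         0.         0.        ] [ 0.40637768 -0.04834854  1.06573719] [[-0.004, -1.0, -0.024], [-0.99, 0.007, -0.138], [0.138, 0.023, -0.99]]
side 45.86122229258938 [0.04545617 0.         0.         0.         0.        ] [ 0.05360235 -0.81048483  0.94642879] [[0.843, -0.537, -0.014], [-0.382, -0.581, -0.719], [0.378, 0.612, -0.695]]
{'t': 0.1, 'q': array([-1.25407353,  0.47770861,  0.02235118,  1.55639791, -0.01151609,
        1.1092846 , -0.08308673]), 'joint_vel': array([ 0.0004842 , -0.00229764, -0.00064108, -0.00262335, -0.00160089,
       -0.0016677 ,  0.00094134]), 'joint_torque': array([ 5.01407674e-03, -5.97755671e+01,  1.61387399e+00, -2.81954026e+01,
        1.28761251e-02,  5.02936804e-03, -3.20886409e-05]), 'eef_pos': array([0.27800451, 0.61452434, 0.25240984]), 'tool_rot': array([ 4.98513166e-04,  8.40280275e-01,  5.42151604e-01, -6.70071537e-04]), 'contact_force': array([-0.18543244, -0.02720553, -0.47946797]), 'torque': array([ 0.0179631 ,  0.06602788, -0.08714845]), 'gripper_width': 0.996739706626032}
```

```bash
ls . pics
```

```text
.:
h.py
pics

pics:
side0.png
top0.png
```

View pics/top0.png

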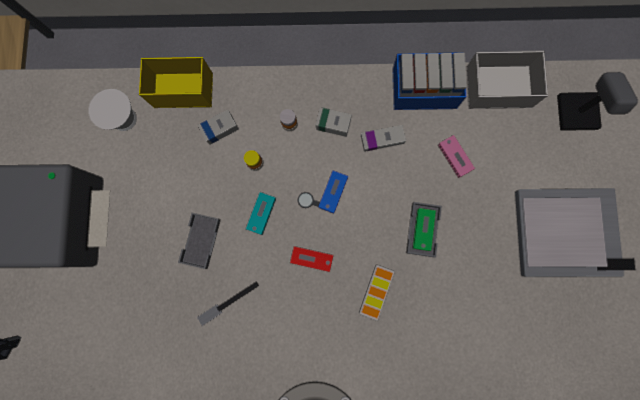

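View pics/side0.png

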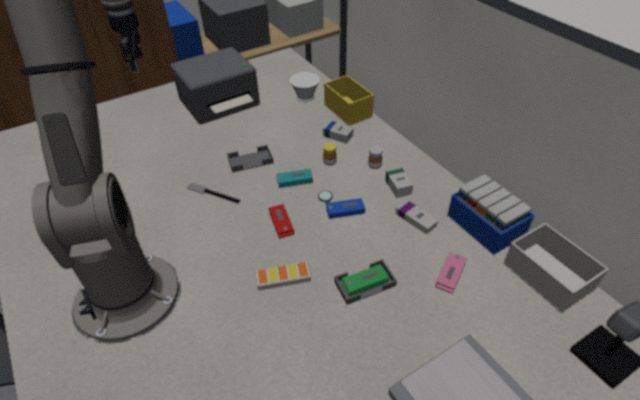

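```bash
python3 - <<'E'
from h import *
c=cam("top"); f=c["frame"]
a=cv2.resize(f[160:240,280:380],None,fx=4,fy=4,interpolation=cv2.INTER_NEAREST)
b=cv2.resize(f[200:280,160:240],None,fx=4,fy=4,interpolation=cv2.INTER_NEAREST)
save("crop.png",np.hstack([a,b]))
hsv=cv2.cvtColor(f,cv2.COLOR_RGB2HSV)
m=cv2.inRange(hsv,(105,120,40),(125,255,255)); m[:165]=0; m[225:]=0
cs,_=cv2.findContours(m,cv2.RETR_EXTERNAL,cv2.CHAIN_APPROX_NONE)
k=max(cs,key=cv2.contourArea); print("blue px",cv2.contourArea(k),cv2.boundingRect(k))
W=onplane(c,k[:,0,:],.024)[:,:2]
r=cv2.minAreaRect((W*1000).astype(np.float32)); print("body",r); B=cv2.boxPoints(r);print(B)
s=c["z_map"]
def pt(uv):
    u,v=uv; z=s[v,u]; n=cv2.undistortPoints(np.array([[[u,v]]],float),c["K"],c["D"])[0,0]
    return c["R"].T@(np.array([n[0]*z,n[1]*z,z])-c["t"])
for p in [(334,192),(306,200),(200,240),(300,225),(188,262),(216,220)]: print(p,pt(p).round(4))
# grey tray mask
g=((hsv[...,1]<60)&(hsv[...,2]<100)).astype(np.uint8)*255
g2=np.zeros_like(g); g2[205:275,170:228]=g[205:275,170:228]
cs,_=cv2.findContours(g2,cv2.RETR_EXTERNAL,cv2.CHAIN_APPROX_NONE); k=max(cs,key=cv2.contourArea)
for z in(.024,.004):
  r=cv2.minAreaRect((onplane(c,k[:,0,:],z)[:,:2]*1000).astype(np.float32)); print("tray",z,r)
g3=np.zeros_like(g); g3[185:215,290:326]=g[185:215,290:326]; ;
E
sed -i 's/^$//' h.py
```

```text
File "<stdin>", line 23
    g3=np.zeros_like(g); g3[185:215,290:326]=g[185:215,290:326]; ; 
                                                                 ^
SyntaxError: invalid syntax
```

Run:
```python
from h import *
c=cam("top"); f=c["frame"]
a=cv2.resize(f[160:240,280:380],None,fx=4,fy=4,interpolation=cv2.INTER_NEAREST)
b=cv2.resize(f[200:280,160:240],None,fx=4,fy=4,interpolation=cv2.INTER_NEAREST)
save("crop.png",np.hstack([a,b]))
hsv=cv2.cvtColor(f,cv2.COLOR_RGB2HSV)
m=cv2.inRange(hsv,(105,120,40),(125,255,255)); m[:165]=0; m[225:]=0
cs,_=cv2.findContours(m,cv2.RETR_EXTERNAL,cv2.CHAIN_APPROX_NONE)
k=max(cs,key=cv2.contourArea); print("blue px",cv2.contourArea(k),cv2.boundingRect(k))
W=onplane(c,k[:,0,:],.024)[:,:2]
r=cv2.minAreaRect((W*1000).astype(np.float32)); print("body",r); print(cv2.boxPoints(r).tolist())
s=c["z_map"]
def pt(uv):
    u,v=uv; z=s[v,u]; n=cv2.undistortPoints(np.array([[[u,v]]],float),c["K"],c["D"])[0,0]
    return c["R"].T@(np.array([n[0]*z,n[1]*z,z])-c["t"])
for p in [(334,192),(306,200),(200,240),(300,225),(188,262),(216,220)]: print(p,pt(p).round(4))
g=((hsv[...,1]<60)&(hsv[...,2]<100)).astype(np.uint8)*255
g2=np.zeros_like(g); g2[205:275,170:228]=g[205:275,170:228]
cs,_=cv2.findContours(g2,cv2.RETR_EXTERNAL,cv2.CHAIN_APPROX_NONE); k=max(cs,key=cv2.contourArea)
for z in(.024,.004):
  r=cv2.minAreaRect((onplane(c,k[:,0,:],z)[:,:2]*1000).astype(np.float32)); print("tray",z,r)
print(hsv[200,290:325].tolist())
```

```text
blue px 614.0 (318, 171, 30, 42)
body ((588.607421875, -50.583438873291016), (43.949344635009766, 103.3071517944336), 67.74251556396484)
[[532.4791259765625, -51.35600280761719], [628.0889892578125, -90.48560333251953], [644.7357177734375, -49.810874938964844], [549.1258544921875, -10.6812744140625]]
(334, 192) [ 0.587  -0.0533  0.0233]
(306, 200) [0.5677 0.0194 0.0171]
(200, 240) [ 0.4667  0.298  -0.0007]
(300, 225) [0.5042 0.036  0.0008]
(188, 262) [0.4098 0.3267 0.0008]
(216, 220) [0.5165 0.2508 0.0232]
tray 0.024 ((464.6927795410156, 291.8518981933594), (78.83221435546875, 131.6854248046875), 76.9275131225586)
tray 0.004 ((465.8123779296875, 298.38330078125), (80.34568786621094, 134.21359252929688), 76.92750549316406)
[[14, 23, 120], [14, 24, 119], [11, 24, 119], [16, 24, 119], [14, 23, 121], [13, 25, 123], [11, 23, 124], [18, 15, 85], [95, 21, 73], [90, 8, 134], [83, 7, 146], [84, 9, 144], [90, 7, 142], [90, 5, 142], [90, 7, 142], [90, 7, 142], [83, 7, 143], [90, 9, 142], [84, 9, 143], [84, 9, 144], [90, 7, 146], [83, 7, 146], [90, 6, 90], [135, 10, 53], [0, 11, 69], [10, 18, 86], [15, 17, 90], [11, 19, 110], [16, 26, 129], [16, 33, 132], [132, 26, 98], [111, 173, 133], [108, 217, 146], [108, 215, 145], [107, 223, 143]]
```

View pics/crop.png

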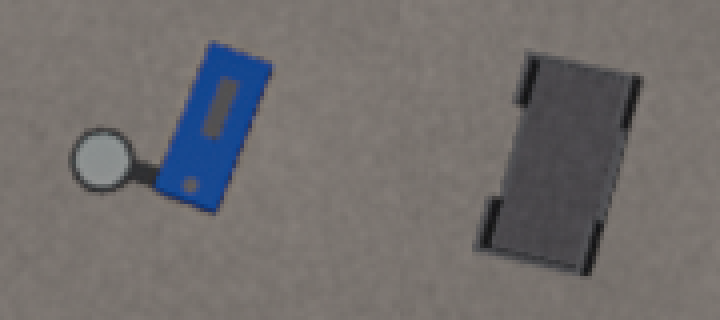

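```bash
cat > m.py <<'E'
from h import *
def lensctr(c,box):
    f=c["frame"];hsv=cv2.cvtColor(f,cv2.COLOR_RGB2HSV)
    x0,y0,x1,y1=box
    m=((hsv[...,1]<20)&(hsv[...,2]>125)).astype(np.uint8); q=np.zeros_like(m); q[y0:y1,x0:x1]=m[y0:y1,x0:x1]
    n,l,st,ce=cv2.connectedComponentsWithStats(q); i=1+np.argmax(st[1:,4]); return ce[i],st[i]
def body(c,z=.024,band=(165,225,0,640)):
    hsv=cv2.cvtColor(c["frame"],cv2.COLOR_RGB2HSV)
    m=cv2.inRange(hsv,(105,120,40),(125,255,255)); q=np.zeros_like(m); a,b,e,g=band;q[a:b,e:g]=m[a:b,e:g]
    k=max(cv2.findContours(q,cv2.RETR_EXTERNAL,cv2.CHAIN_APPROX_NONE)[0],key=cv2.contourArea)
    return cv2.minAreaRect((onplane(c,k[:,0,:],z)[:,:2]*1000).astype(np.float32))
E
python3 - <<'E'
from m import *
c=cam("top"); d=cam("side")
p,st=lensctr(c,(290,185,325,215)); print(p,st,onplane(c,p,.015))
p,st=lensctr(d,(312,185,338,206)); print(p,st,onplane(d,p,.015))
print("pivot top",onplane(c,(327.3,206.2),.024), body(c))
print("side body",body(d,.024,(190,225,315,375)))
f=d["frame"]
save("crop2.png",np.hstack([cv2.resize(f[170:230,300:380],None,fx=5,fy=5,interpolation=0),cv2.resize(f[135:180,215:285],None,fx=5,fy=5,interpolation=0)[:225].repeat(1,0)] if 0 else [cv2.resize(f[170:230,300:380],None,fx=5,fy=5,interpolation=0),cv2.resize(f[130:190,210:280],None,fx=5,fy=5,interpolation=0)]))
# tray corners from top
t=onplane(c,[(160+(x-400)/4,200+y/4) for x,y in [(527,52),(642,76),(585,274),(475,248)]],.024); print(t.round(4))
E
```

```text
[305.09917355 199.54545455] [299 194  13  12 121] [[0.56919428 0.02187985 0.015     ]]
[323.15339233 192.98820059] [312 185  26  21 339] [[0.57071965 0.032386   0.015     ]]
pivot top [[ 0.55006167 -0.03582539  0.024     ]] ((588.4571533203125, -50.397762298583984), (43.95154571533203, 103.73023223876953), 67.90370178222656)
side body ((584.7806396484375, -58.61780548095703), (58.95915603637695, 101.19768524169922), 65.42253875732422)
[[0.535  0.314  0.024 ]
 [0.5189 0.239  0.024 ]
 [0.3932 0.2714 0.024 ]
 [0.4099 0.3422 0.024 ]]
```

View pics/crop2.png

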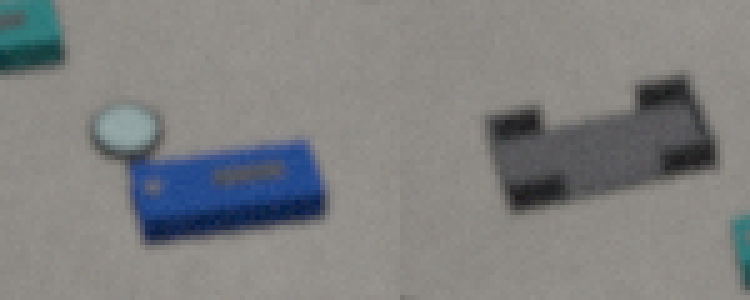

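```bash
cat >> m.py <<'E'
from scipy.spatial.transform import Rotation as Ro
def rel(P,yaw=None):
    o=bot.get_obs(); q=o["tool_rot"]; R=Ro.from_quat([q[1],q[2],q[3],q[0]]).as_matrix()
    d=R.T@(np.array(P,float)-o["eef_pos"])*1000
    y=np.degrees(np.arctan2(R[1,0],R[0,0]))
    return d.round(1), (round(y,2), None if yaw is None else round(y-yaw,2))
C0=np.array([.589,-.0504]); A=np.radians(67.9)
def bw(x,y,z):  # body mm -> world
    ey=np.array([np.cos(A),np.sin(A)]); ex=np.array([ey[1],-ey[0]])
    return [*(C0+(x*ex+y*ey)/1000),z]
E
python3 - <<'E'
from m import *
d=cam("side")
print(proj(d,[bw(-52,22,24e-3),bw(52,22,24e-3),bw(52,-22,24e-3),bw(-52,-22,24e-3),bw(-42,0,.024),[.5692,.0219,.015]]).round(1))
tc=np.array([.4647,.2952]);e=np.radians(-13.1);ex=np.array([np.cos(e),np.sin(e)]);ey=np.array([-ex[1],ex[0]])
print(proj(d,[[*(tc+a*.066*ex+b*.036*ey),.024] for a,b in((-1,1),(1,1),(1,-1),(-1,-1))]).round(1))
print(rel(bw(-92,60,.12),67.9),bot.tip_reach)
E
```

```text
[[324.8 202.4]
 [361.1 197.3]
 [364.9 208.2]
 [327.7 213.5]
 [329.8 207.4]
 [324.7 195.3]]
[[225.8 153.1]
 [266.8 144.1]
 [272.6 157.5]
 [230.3 167.1]]
(array([-421.6,  463.1,  133.2]), (np.float64(65.66), np.float64(-2.24))) 0.022
```

step_arm(
  targets=[
    [-200, 220, 0, -2.2, 1],
    [-200, 220, 0, -2.2, 1],
    [-200, 220, 0, -2.2, 1],
    [-200, 220, 0, -2.2, 1],
    [-200, 220, 0, -2.2, 1],
    [-200, 220, 0, -2.2, 1],
    [-200, 220, 0, -2.2, 1],
    [-200, 220, 0, -2.2, 1],
    [-421, 463, 60, -2.2, 1],
    [-421, 463, 60, -2.2, 1],
    [-421, 463, 60, -2.2, 1],
    [-421, 463, 60, -2.2, 1],
    [-421, 463, 60, -2.2, 1],
    [-421, 463, 60, -2.2, 1],
    [-421, 463, 60, -2.2, 1],
    [-421, 463, 60, -2.2, 1],
    [-421, 463, 60, -2.2, 1],
    [-421, 463, 133, -2.2, 1],
    [-421, 463, 133, -2.2, 1],
    [-421, 463, 133, -2.2, 1],
  ],
  newtons=30,
)

```text
t: 1.97
eef_pos: [0.5228, 0.0404, 0.1154]
tool_rot: [-0.002, 0.83, 0.558, -0.004]
contact_force: [-1.2, -0.6, 0.1]
gripper_width: -0.002
```

Run:
```python
from m import *
o=bot.get_obs(); print(o["t"],o["eef_pos"],o["gripper_width"],o["contact_force"]); print(rel(bw(-92,60,.027),67.9))
c=cam("top"); save("t1.png",cv2.resize(c["frame"][150:280,230:390],None,fx=4,fy=4))
```

```text
1.9667 [0.52275142 0.04035433 0.11544447] -0.0017800137745239669 [-1.15257109 -0.62690147  0.13406045]
(array([ 1.3,  4.2, 88.4]), (np.float64(67.86), np.float64(-0.04)))
```

View pics/t1.png

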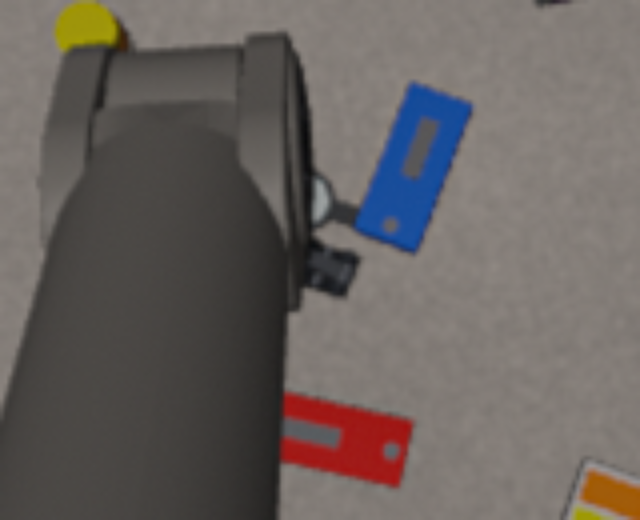

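step_arm(
  targets=[
    [0, 0, 30, 0, 1],
    [0, 0, 60, 0, 1],
    [0, 0, 80, 0, 1],
    [0, 0, 86, 0, 1],
    [0, 0, 86, 0, 1],
    [0, 0, 86, 0, 1],
  ],
)

```text
t: 2.52
eef_pos: [0.5278, 0.041, 0.036]
tool_rot: [0.0, 0.83, 0.558, 0.001]
contact_force: [0.2, -0.6, 0.9]
gripper_width: 0.001
```

Run:
```python
from m import *
o=bot.get_obs(); print(o["t"],o["eef_pos"],o["gripper_width"],o["contact_force"]); print(rel(bw(-92,60,.027),67.9))
P0=np.array([-92,60.])
for th in [93,85,75,65,55,45,35,25,15,9]:
    t=np.radians(th); n=np.array([-np.sin(t),np.cos(t)])
    P=np.array([-42+60*np.cos(t),60*np.sin(t)])+n*21.5
    # box centre: contact point P, box corner/face outward
    P=P+np.array([-11*np.clip(abs(n[0])*1.5,0,1),14.5*np.clip(abs(n[1])*1.5,0,1)])*np.array([1,np.sign(n[1])])
    d,_=rel(bw(*P,.027)); print(th,P.round(1),d)
```

```text
2.5167 [0.52782764 0.040983   0.03597238] 0.0008023526733057092 [ 0.23939358 -0.62926017  0.93862174]
(array([-1.7, -1. ,  9. ]), (np.float64(67.87), np.float64(-0.03)))
93 [-77.6  57.7] [-4.  13.4  9. ]
85 [-69.2  63.5] [ 1.9 21.9  9. ]
75 [-58.2  69.1] [ 7.5 32.8  9. ]
65 [-47.1  72.7] [11.  43.9  9.1]
55 [-36.2  74. ] [12.3 54.8  9.1]
45 [-25.8  72.1] [10.5 65.3  9.1]
35 [-14.6  66.5] [ 4.9 76.4  9.1]
25 [-3.7 59.3] [-2.3 87.4  9.1]
15 [ 6.1 50.8] [-10.8  97.2   9.1]
9 [11.3 45.1] [-16.5 102.4   9.1]
```

step_arm(
  targets=[
    [-4, 4, 7, 0, 1],
    [-4, 10, 7, 0, 1],
    [-2, 16, 7, 0, 1],
    [2, 22, 7, 0, 1],
    [5, 28, 7, 0, 1],
    [8, 33, 7, 0, 1],
    [10, 38, 7, 0, 1],
    [11, 44, 7, 0, 1],
    [12, 50, 7, 0, 1],
    [12, 55, 7, 0, 1],
    [12, 60, 7, 0, 1],
    [11, 65, 7, 0, 1],
    [8, 71, 7, 0, 1],
    [5, 76, 7, 0, 1],
    [1, 82, 7, 0, 1],
    [-2, 87, 7, 0, 1],
    [-6, 92, 7, 0, 1],
    [-11, 98, 7, 0, 1],
    [-14, 103, 7, 0, 1],
    [-14, 103, 7, 0, 1],
  ],
)

```text
t: 4.18
eef_pos: [0.6175, -0.0131, 0.0275]
tool_rot: [0.001, 0.83, 0.557, 0.0]
contact_force: [0.5, 0.2, 0.4]
gripper_width: -0.002
```

Run:
```python
from m import *
o=bot.get_obs(); print(o["t"],o["eef_pos"],o["gripper_width"],o["contact_force"]); print(rel(bw(11,45,.027),67.9))
for n in("top","side"):
  c=cam(n); f=c["frame"]; save(n+"2.png",cv2.resize(f[150:260,250:390] if n=="top" else f[150:260,260:400],None,fx=4,fy=4))
```

```text
4.1833 [ 0.61748308 -0.0131402   0.02746886] -0.0016549367785864092 [0.50713779 0.20247999 0.42326154]
(array([-0.2, -1.4,  0.5]), (np.float64(67.75), np.float64(-0.15)))
```

View pics/top2.png

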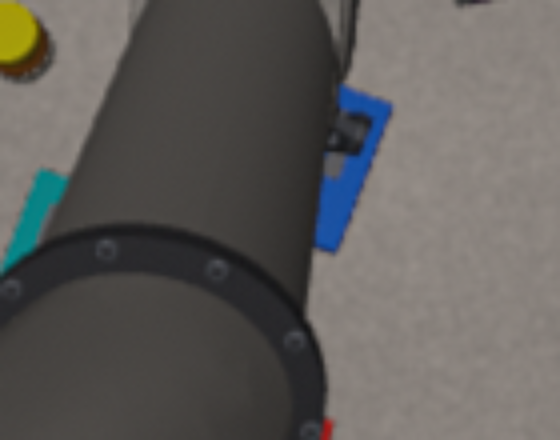

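View pics/side2.png

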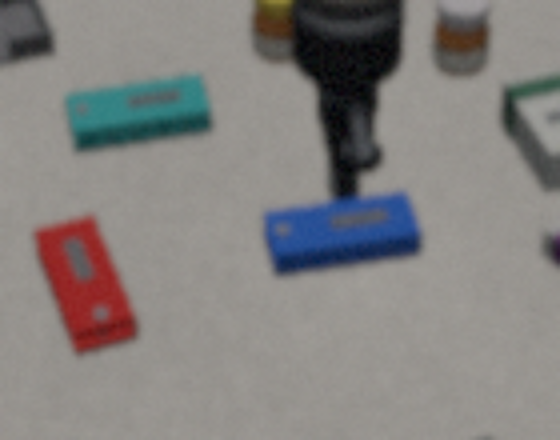

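step_arm(
  targets=[
    [-2, 3, 0, 0, 1],
    [-4, 5, 0, 0, 1],
    [-5, 6, 0, 0, 1],
    [-5, 6, 0, 0, 1],
    [0, 6, 0, 0, 1],
    [0, 6, -35, 0, 1],
    [0, 6, -75, 0, 0.5],
    [-40, 6, -75, 0, 0],
    [-40, 6, -75, 0, 0],
    [-40, 6, -75, 0, 0],
    [-40, 6, -75, 0, 0],
    [-40, 6, -75, 0, 0],
  ],
)

```text
t: 5.28
eef_pos: [0.6071, -0.049, 0.1017]
tool_rot: [-0.001, 0.829, 0.559, -0.0]
contact_force: [-0.0, -0.5, -1.0]
gripper_width: 0.841
```

Run:
```python
from m import *
o=bot.get_obs(); print(o["t"],o["eef_pos"],o["gripper_width"],o["contact_force"]); print(rel(bw(18,0,.035),67.9))
for n in("top","side"):
  c=cam(n); f=c["frame"]; save(n+"3.png",cv2.resize(f[150:260,250:390] if n=="top" else f[150:260,260:400],None,fx=4,fy=4))
```

```text
5.2833 [ 0.6071043  -0.04904112  0.10174299] 0.8405643208309105 [-0.03893556 -0.46699023 -1.01732225]
(array([-8.1,  1.8, 66.7]), (np.float64(67.94), np.float64(0.04)))
```

View pics/top3.png

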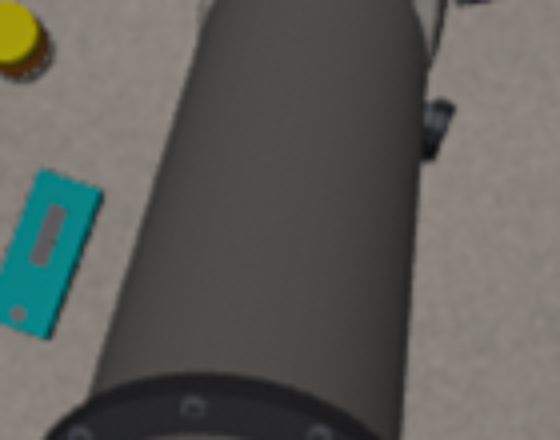

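View pics/side3.png

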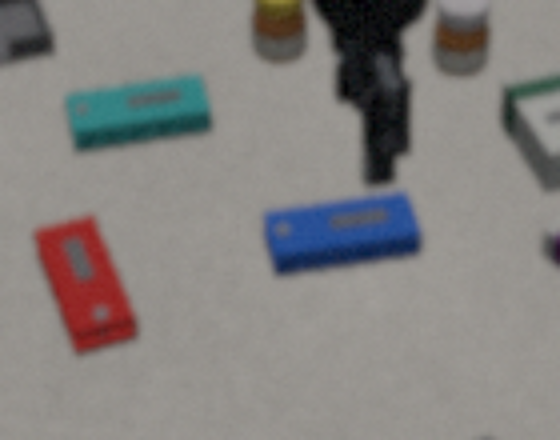

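step_arm(
  targets=[
    [-8, 2, 20, 0, 0],
    [-8, 2, 40, 0, 0],
    [-8, 2, 40, 0, 0],
    [-8, 2, 40, 0, 0],
    [-8, 2, 40, 0, 0],
  ],
)

```text
t: 5.8
eef_pos: [0.6065, -0.058, 0.0627]
tool_rot: [-0.0, 0.83, 0.558, 0.0]
contact_force: [0.2, -0.3, 0.3]
gripper_width: 1.0
```

Run:
```python
from m import *
o=bot.get_obs(); print(o["t"],o["eef_pos"],o["gripper_width"],o["contact_force"]); print(rel(bw(18,0,.023),67.9))
```

```text
5.8 [ 0.60645014 -0.05803896  0.06272677] 0.9998505406620015 [ 0.21742211 -0.32888005  0.28474612]
(array([ 0.5, -1. , 39.7]), (np.float64(67.9), np.float64(0.0)))
```

step_arm(
  targets=[
    [0, -1, 20, 0, 0],
    [0, -1, 34, 0, 0],
    [0, -1, 39, 0, 0],
    [0, -1, 39, 0, 0],
    [0, -1, 39, 0, 0.2],
    [0, -1, 39, 0, 0.3],
    [0, -1, 39, 0, 0.4],
    [0, -1, 39, 0, 0.5],
    [0, -1, 39, 0, 0.6],
    [0, -1, 39, 0, 0.6],
    [0, -1, 39, 0, 0.6],
    [0, -1, 39, 0, 0.6],
  ],
  newtons=20,
)

```text
t: 6.8
eef_pos: [0.6059, -0.0581, 0.0243]
tool_rot: [0.0, 0.83, 0.558, 0.001]
contact_force: [0.2, 1.7, 5.8]
gripper_width: 0.508
```

Run:
```python
from m import *
o=bot.get_obs(); print(o["t"],o["eef_pos"],o["gripper_width"],o["contact_force"],o["torque"]); print(rel(bw(18,0,.023),67.9))
c=cam("side"); save("s4.png",cv2.resize(c["frame"][150:260,260:400],None,fx=4,fy=4))
```

```text
6.8 [ 0.60589893 -0.05810421  0.02427431] 0.5083994218011542 [0.1885924  1.67707563 5.82944725] [ 0.15815412  0.13111497 -0.07005108]
(array([ 0.8, -0.6,  1.3]), (np.float64(67.86), np.float64(-0.04)))
```

View pics/s4.png

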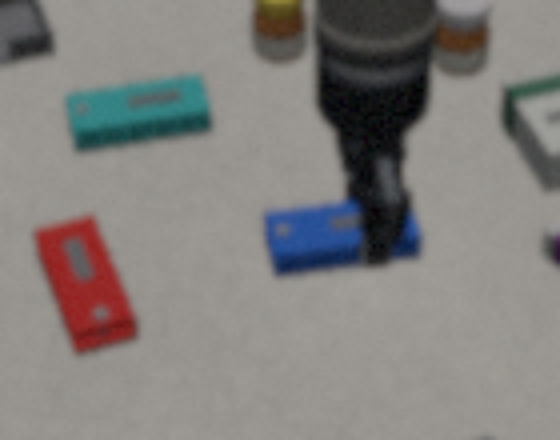

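step_arm(
  targets=[
    [0, 0, 0, 0, 0],
    [0, 0, 0, 0, 0],
    [0, 0, -1, 0, 0],
    [0, 0, -1, 0, 0],
    [0, -9, -2, 0, 0],
    [0, -18, -2, 0, 0],
    [0, -18, -2, 0, 0],
    [0, -18, -2, 0, 0],
    [0, -18, -2, 0, 0.4],
    [0, -18, -2, 0, 0.6],
    [0, -18, -2, 0, 0.7],
    [0, -18, -2, 0, 0.7],
    [0, -18, -2, 0, 0.7],
    [0, -18, -2, 0, 0.7],
    [0, -18, -2, 0, 0.7],
  ],
  newtons=30,
)

```text
t: 8.1
eef_pos: [0.5887, -0.0516, 0.0255]
tool_rot: [0.0, 0.83, 0.558, 0.0]
contact_force: [0.0, -0.1, 2.5]
gripper_width: 0.51
```

Run:
```python
from m import *
o=bot.get_obs(); print(o["t"],o["eef_pos"],o["gripper_width"],o["contact_force"],o["torque"]); print(rel(bw(0,0,.023),67.9))
c=cam("side"); save("s5.png",cv2.resize(c["frame"][150:260,260:400],None,fx=4,fy=4))
```

```text
8.1 [ 0.58872825 -0.05158611  0.02549649] 0.5099495344393702 [ 0.04387947 -0.09474133  2.50255508] [-0.02367607 -0.03282109 -0.01226514]
(array([ 1.2, -0.2,  2.5]), (np.float64(67.85), np.float64(-0.05)))
```

View pics/s5.png

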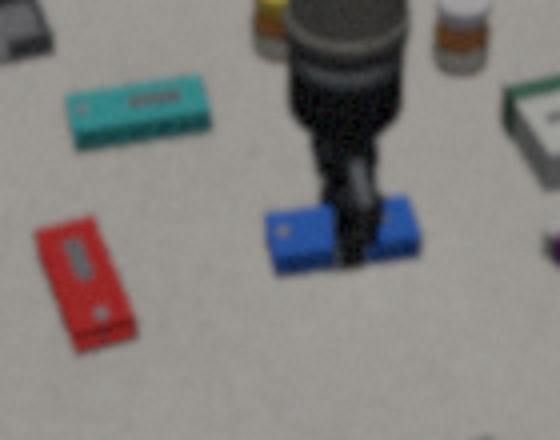

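step_arm(
  targets=[
    [0, 0, -5, 0, 0.7],
    [0, 0, -15, 0, 0.7],
    [0, 0, -35, 0, 0.7],
    [0, 0, -60, 0, 0.7],
    [0, 0, -80, 0, 0.7],
    [0, 0, -80, 0, 0.7],
    [0, 0, -80, 0, 0.7],
  ],
  newtons=40,
)

```text
t: 8.73
eef_pos: [0.5889, -0.0514, 0.1066]
tool_rot: [0.001, 0.83, 0.558, 0.001]
contact_force: [-0.6, 0.1, -2.9]
gripper_width: 0.508
```

Run:
```python
from m import *
o=bot.get_obs(); print(o["t"],o["eef_pos"],o["gripper_width"],o["contact_force"],o["torque"]); print(rel([.4647,.2952,.1],76.9))
for n in("top","side"):
  c=cam(n); f=c["frame"]; save(n+"6.png",cv2.resize(f[130:260,250:390] if n=="top" else f[110:260,260:400],None,fx=4,fy=4))
```

```text
8.7333 [ 0.58888692 -0.05144968  0.10656182] 0.5082860783696539 [-0.59092549  0.14567633 -2.90319666] [0.04228811 0.01865785 0.05285978]
(array([ 274.3, -245.7,    6.4]), (np.float64(67.86), np.float64(-9.04)))
```

View pics/side6.png

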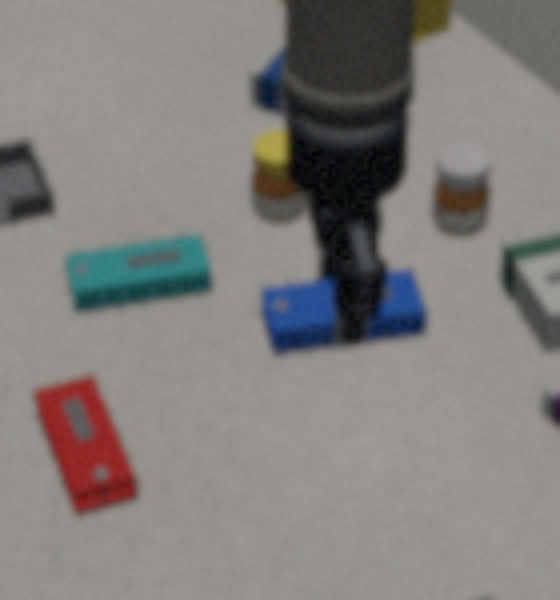

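View pics/top6.png

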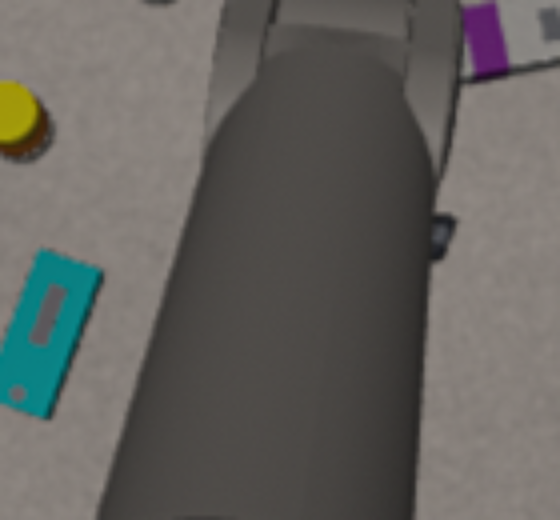

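step_arm(
  targets=[
    [14, -12, 0, 0, 0.7],
    [34, -30, 0, -1, 0.7],
    [56, -50, 0, -2, 0.7],
    [78, -70, 0, -3, 0.7],
    [100, -90, 0, -4, 0.7],
    [122, -110, 0, -5, 0.7],
    [145, -130, 0, -6, 0.7],
    [168, -150, 0, -7, 0.7],
    [190, -170, 0, -8, 0.7],
    [212, -190, 0, -9, 0.7],
    [234, -210, 0, -9, 0.7],
    [254, -227, 0, -9, 0.7],
    [266, -239, 0, -9, 0.7],
    [274, -246, 0, -9, 0.7],
    [274, -246, 0, -9, 0.7],
    [274, -246, 0, -9, 0.7],
    [274, -246, 0, -9, 0.7],
  ],
)

```text
t: 10.25
eef_pos: [0.4643, 0.293, 0.1048]
tool_rot: [0.001, 0.784, 0.621, -0.001]
contact_force: [-0.4, 0.7, -2.0]
gripper_width: 0.507
```

Run:
```python
from m import *
o=bot.get_obs(); print(o["t"],o["eef_pos"],o["gripper_width"],o["contact_force"],o["torque"]); print(rel([.4647,.2952,.0295],76.9))
for n in("top","side"):
  c=cam(n); f=c["frame"]; save(n+"7.png",cv2.resize(f[180:290,140:280] if n=="top" else f[70:200,190:320],None,fx=4,fy=4))
```

```text
10.25 [0.46426728 0.29297872 0.10481182] 0.5069446371932074 [-0.38687246  0.71375278 -2.03919063] [-0.06340304  0.00848524 -0.0173508 ]
(array([ 2.4, -0.1, 75.3]), (np.float64(76.74), np.float64(-0.16)))
```

View pics/side7.png

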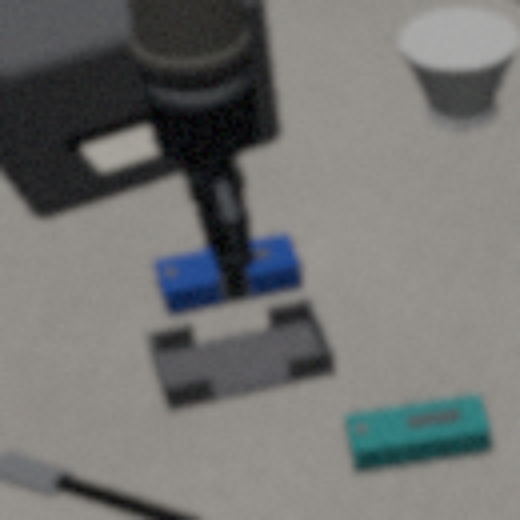

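View pics/top7.png

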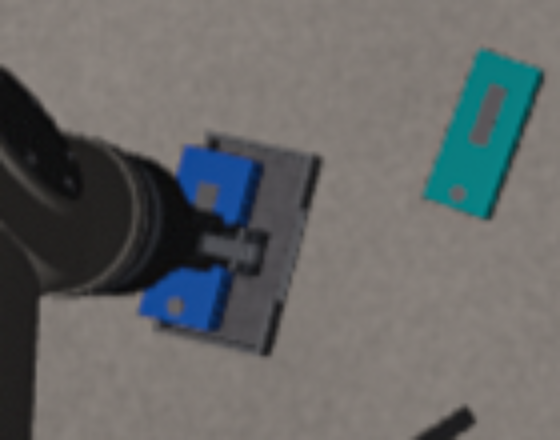

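Run:
```python
from m import *
c=cam("top"); o=bot.get_obs(); print(o["eef_pos"])
P=onplane(c,[(140+x/4,180+y/4) for x,y in [(185,148),(262,160),(215,330),(140,314)]],.103); print(P.round(4),P.mean(0))
T=onplane(c,[(140+x/4,180+y/4) for x,y in [(207,133),(155,328)]],.024); print("left outer top corners",T.round(4))
T=onplane(c,[(140+x/4,180+y/4) for x,y in [(321,157),(268,355)]],.0); print("right outer bottom corners",T.round(4))
print(rel([.4647,.2952,.0295],76.9))
```

```text
[0.46443516 0.29335684 0.10522485]
[[0.5157 0.2994 0.103 ]
 [0.5082 0.253  0.103 ]
 [0.4083 0.2771 0.103 ]
 [0.4178 0.3218 0.103 ]] [0.46250696 0.28781413 0.103     ]
left outer top corners [[0.5343 0.314  0.024 ]
 [0.4099 0.3422 0.024 ]]
right outer bottom corners [[0.5208 0.2463 0.    ]
 [0.3923 0.2768 0.    ]]
(array([ 1.9, -0.2, 75.7]), (np.float64(76.71), np.float64(-0.19)))
```

step_arm(
  targets=[
    [3, 0, 15, 0, 0.7],
    [3, 0, 35, 0, 0.7],
    [3, 0, 50, 0, 0.7],
    [3, 0, 60, 0, 0.7],
    [3, 0, 66, 0, 0.7],
    [3, 0, 68, 0, 0.7],
    [3, 0, 68, 0, 0.7],
    [3, 0, 68, 0, 0.7],
  ],
)

```text
t: 11.07
eef_pos: [0.465, 0.2981, 0.0379]
tool_rot: [0.0, 0.783, 0.621, 0.0]
contact_force: [0.3, -0.2, -3.3]
gripper_width: 0.503
```

Run:
```python
from m import *
o=bot.get_obs(); print(o["t"],o["eef_pos"],o["gripper_width"],o["contact_force"],o["torque"]); print(rel([.4647,.2952,.0295],76.9))
for n in("top","side"):
  c=cam(n); f=c["frame"]; save(n+"8.png",cv2.resize(f[190:280,150:250] if n=="top" else f[110:190,200:290],None,fx=5,fy=5))
```

```text
11.0667 [0.4649686  0.29806859 0.03788123] 0.5033361675547138 [ 0.3237994  -0.20699718 -3.28712747] [ 0.02441505  0.0067271  -0.00842116]
(array([-2.9,  0.4,  8.4]), (np.float64(76.84), np.float64(-0.06)))
```

View pics/side8.png

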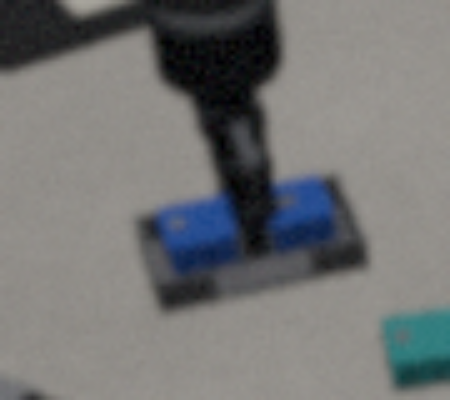

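View pics/top8.png

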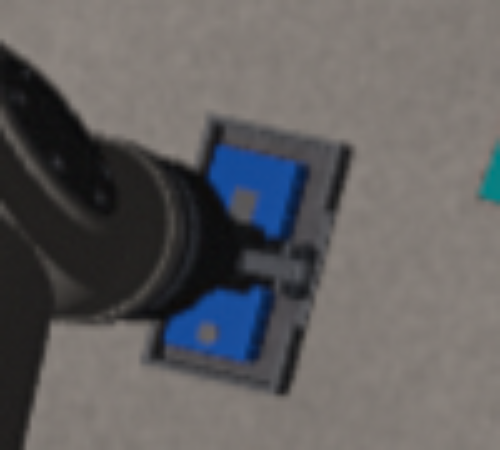

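step_arm(
  targets=[
    [-3, 0, 2, 0, 0.7],
    [-3, 0, 4, 0, 0.7],
    [-3, 0, 6, 0, 0.7],
    [-3, 0, 6, 0, 0.7],
    [-3, 0, 7, 0, 0.7],
    [-3, 0, 7, 0, 0.7],
  ],
)

```text
t: 11.67
eef_pos: [0.4637, 0.2951, 0.0301]
tool_rot: [-0.0, 0.783, 0.622, -0.0]
contact_force: [-0.1, -0.4, -1.8]
gripper_width: 0.504
```

step_arm(
  targets=[
    [0, 0, 0.5, 0, 0.7],
    [0, 0, 0.5, 0, 0.7],
    [0, 0, 0.5, 0, 0.7],
  ],
)

```text
t: 11.92
eef_pos: [0.4638, 0.2951, 0.0298]
tool_rot: [-0.0, 0.783, 0.622, 0.0]
contact_force: [0.4, -0.5, -1.3]
gripper_width: 0.503
```

step_arm(
  targets=[
    [0, 0, 0.5, 0, 0.7],
    [0, 0, 0.5, 0, 0.7],
    [0, 0, 0.5, 0, 0.7],
  ],
)

```text
t: 12.17
eef_pos: [0.4639, 0.2951, 0.0296]
tool_rot: [-0.0, 0.783, 0.622, 0.0]
contact_force: [-1.0, 0.3, 1.8]
gripper_width: 0.501
```

step_arm(
  targets=[
    [0, 0, 0.5, 0, 0.7],
    [0, 0, 0.5, 0, 0.7],
    [0, 0, 0.5, 0, 0.7],
  ],
)

```text
t: 12.42
eef_pos: [0.4639, 0.2951, 0.0295]
tool_rot: [-0.0, 0.783, 0.622, 0.0]
contact_force: [-2.0, -1.0, 7.6]
gripper_width: 0.504
```

step_arm(
  targets=[
    [0, 0, -0.5, 0, 0.6],
    [0, 0, -0.5, 0, 0.45],
    [0, 0, -0.5, 0, 0.35],
    [0, 0, -0.5, 0, 0.2],
    [0, 0, -0.5, 0, 0],
    [0, 0, -0.5, 0, 0],
    [0, 0, -0.5, 0, 0],
    [0, 0, -0.5, 0, 0],
    [0, 0, -15, 0, 0],
    [0, 0, -40, 0, 0],
    [0, 0, -80, 0, 0],
    [0, 0, -120, 0, 0],
    [0, 0, -160, 0, 0],
    [100, -100, -170, 0, 0],
    [100, -100, -170, 0, 0],
    [100, -100, -170, 0, 0],
    [100, -100, -170, 0, 0],
    [100, -100, -170, 0, 0],
    [100, -100, -170, 0, 0],
  ],
)

```text
t: 14.0
eef_pos: [0.3883, 0.4159, 0.1987]
tool_rot: [0.0, 0.783, 0.623, -0.0]
contact_force: [-0.6, -0.6, 0.2]
gripper_width: 1.003
```

Run:
```python
from m import *
o=bot.get_obs(); print(o["t"],o["eef_pos"],o["gripper_width"],o["contact_force"])
for n in("top","side"):
  c=cam(n); f=c["frame"]; save(n+"9.png",cv2.resize(f[190:280,150:250] if n=="top" else f[110:190,200:290],None,fx=5,fy=5))
  b=(205,275,170,228) if n=="top" else (130,185,215,285)
  print(n,body(c,.028,b))
```

```text
14.0 [0.3882647  0.41590717 0.19869371] 1.0025457428713958 [-0.62861546 -0.56626215  0.19612677]
top ((463.0616455078125, 291.273193359375), (48.92751693725586, 103.76607513427734), 76.54306030273438)
side ((461.35467529296875, 283.47125244140625), (67.72592163085938, 107.4002685546875), 75.95481872558594)
```

View pics/side9.png

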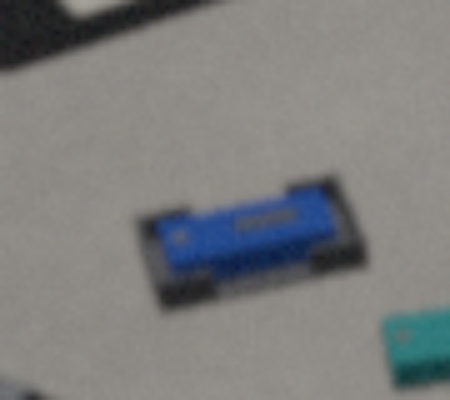

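View pics/top9.png

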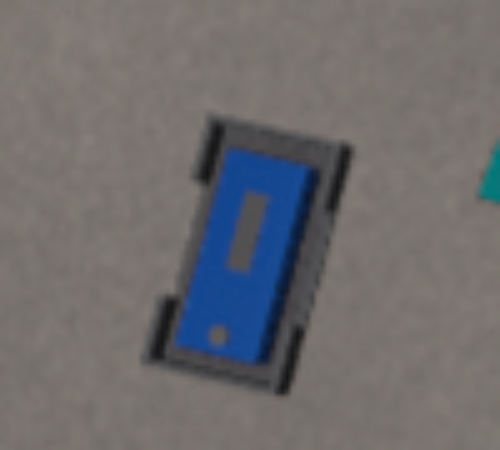

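Run:
```python
from station import bot
print(bot.hand_in())
```

```text
the job is handed in; nothing more can be done
None
```

I folded the blue magnifier's lens into its body on the counter, then laid the magnifier in the empty grey tray and let go. I handed the job in at about 14 s.

- **Folding:** I swept the lens in with the closed fingers, then squeezed across the body at the lens until the jaws stopped at about 43 mm. That matches the body's 44 mm width to within the reading's error, so the rim should be flush.
- **Placing:** I gripped the body again at its middle and carried it over. I lowered it until the floor pushed back with about 7.6 N, at the expected height, then opened the jaws and backed away.

**Last checks:** Both cameras show the magnifier flat, the same way up, lengthwise between the walls and clear of them. Its angle is within about 0.5° of the tray's. The top-view fit reads about 49 mm wide because it includes the visible side face.

**Not seen directly:** Neither camera could look into the slot on the lens side. That the lens is fully folded rests on the squeeze width and on nothing sticking out in the top view, which would show about 4 mm or more.

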